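# Uncover the terminal bay and start the crank bolt

### The arm

A 6-joint arm with a two-finger parallel gripper is mounted at the origin on the work surface. World frame = base frame: x ahead of the robot, y to its left, z up, the work surface at z = 0. Lengths are in m, angles in rad, forces in N, time in s.
With the tool pointing down it reaches from about 0.425 to 0.95 m from the base axis. Payload 3.5 kg.
Tool frame: the origin (TCP) lies at the very end of the fingers, on their centre line; the grasp point (between the pads) lies 19 mm behind it (ctrl.pinch_z is the distance from the TCP to the grasp point, in m); z points along the fingers, y is the line along which they close (so a half turn about z gives the same grasp; the last joint's range is limited). The gripper opens to 85 mm and grips with 20 to 120 N. Pads are 22 mm wide; open, the fingers measure 114 mm over their backs; the gripper's body (76 mm by 85 mm) begins 54 mm behind the grasp point. The pads swing forward as they close: fully open they stand 13 mm farther back than shut.
Start: joints at [-1.48, 0.286, 1.577, -0, 1.279, -0.15], TCP at [0.161, -0.656, 0.231] pointing down, gripper open.
Joint ranges: [-2.77, 2.77], [-0.9, 2.22], [0.21, 2.48], [-1.53, 4.67], [0.24, 2.81], [-2.84, 2.84]. Speed limits (rad/s): [2.79, 2.79, 3.14, 3.14, 3.14, 3.14].

### API

Orientations are given as a unit quaternion [w, x, y, z].
In Python, from cell import ctrl gives the robot as it stands. Calls block until the motion is done:
- ctrl.move_to(position, orientation): joint-space move of the TCP to a pose.
- ctrl.servo_line(position, attitude=None, rate=0.15): straight line of the TCP; attitude=None keeps the orientation; rate is the mean speed in m/s.
- ctrl.set_joints(angles): joint-space move.
- ctrl.set_gripper(opening, squeeze=None): opening from 0.0 (shut) to 1.0 (fully open); squeeze is the grip in N (None keeps the last); returns when the fingers have stopped.
- ctrl.wait(seconds).
- ctrl.solve_ik(position, orientation): joint angles nearest the present ones, or None.
- ctrl.sense(): the state.
- ctrl.grab_frame(name): name is "scene" or "side" or "wrist"; returns the picture (480x640x3 uint8, red, green, blue); there is no depth.
- ctrl.camera_info(name): a dict with "fx", "fy", "cx", "cy" (pixels), "xyz" and "rotation" of the camera in the world. Camera axes: x right, y up, looking along -z (the intrinsics and any distortion apply to the point x, -y, -z); pixel columns grow to the right and rows downward; lengths in m; the calibration is good to about 2 mm. A picture is of the moment at which its call begins: read the wrist's pose just before it. camera_info takes no time and is no camera call; for the wrist camera it gives the pose at the moment of the call.
A pose or a line that the arm cannot do raises ctrl.Unreachable and nothing moves.
- ctrl.close_job(): hands the job in; it is judged then, once.
Trained networks look in the newest picture that a camera, given by its name, has taken for a name from the list of things; names that differ only in an ending like _2 or _b are one class to them, and where a whole thing is asked for, a point or a joint stands for the part that bears it (a point fixed in the world has none). Each returns a list of dicts, best first, with "confidence" (0 to 1); they miss things now and then, are a little off and sometimes report something else, mostly with a low value. They report only what shows in the picture. A call takes as long as a camera call. They do not tell look-alikes from the thing itself.
- ctrl.recognise(name, camera): "rect" ([left, top, right, bottom] in pixels, round what is visible of it).
- ctrl.trace(name, camera): "region" (480x640 bool, what is visible of it) and "rect" ([left, top, right, bottom] in pixels, round what is visible of it).
The state is a dict: "time_s": time; "joint_pos": joint angles; "joint_velocities": joint speeds; "joint_efforts": joint torques, N m; "eef_pos": TCP position; "ee_rot": TCP orientation; "wrist_force": force on the tool from outside, world axes, zero at the start; "ft_torque": the same for the moment, N m; "finger_gap": opening from 0.0 (shut) to 1.0 (fully open); "finger_force": force on a finger pad.
Only numpy, scipy, OpenCV 4.12 (cv2) and the standard library are available. Lean on these libraries where they do the work, as an engineer would, in place of code of your own. Each camera call takes 0.05 s, during which the arm holds its last target. There are 200 camera calls.

### The job

Lift the loose cover plate off the pins of the blue housing by its yellow tab and lay it flat on the black rubber mat. Then take the red grip of the crank bolt and turn it backward (anticlockwise from above) until the bolt reaches the end of its thread and drops a thread's height, and from there turn it one full turn forward (clockwise), so that the thread is started. Finish while still holding the red grip there, and leave the fittings and the spanner lying where they are.

Things in the scene. Friction and masses are not known exactly. Their poses are not given: they have to be found in the camera images.
- housing: Blue housing fixed to the bench, 110 (x) x 200 (y) x 50 mm high, feet 150 mm in x. Origin: centre of its underside. Its -y end carries the crank bolt in an aluminium boss 54 mm across (local x 0, y -45 mm); its +y end is an open terminal bay with two upright steel pins, 6 mm across, 12 mm above the 50 mm top, at local x +-41, y +35 mm.
- cover: Loose aluminium cover plate, 104 (x) x 80 (y) x 6 mm, 0.2 to 0.3 kg, its 9 mm holes at x +-41 mm over the housing's pins, axes as the housing. Origin: centre of its underside. Its upright yellow tab, 14 mm thick in x, 30 mm wide in y, is centred at local x 0, y -12 mm and rises to 55 mm above the origin: pinch it across x. On the pins, the tab bars the crank's way round.
- mat: Black rubber mat fixed on the bench, 200 (x) x 180 (y) x 3 mm. Origin: centre of its underside.
- boss_top (a point): Point on the upright bolt axis at the top of the boss, 63 mm above the bench (fixed). The crank's hub, 38 mm across, turns above it, its top 34 mm higher at most.
- grip_top (a point): Centre of the top of the red grip (upright cylinder, 22 mm across, 37 mm tall), 50 mm out from the bolt axis, 130 to 140 mm above the bench; the crank arm's top is 46 mm lower. The grip spins freely on its pin, so a hand of fixed yaw can lead it round the circle; it is sprung (250 N/m) and floats 16 mm up, 9 mm down along the pin, so the hand can keep one height while the bolt rises and drops.
- grip: The same red grip as a whole; its origin lies at the centre of its underside, 37 mm below grip_top.
- crank (a joint): Turning angle of the crank bolt in rad: grows as it turns forward (clockwise from above), falls as it turns backward; any number of turns. At 0 the arm points to the housing's -y. Friction about 0.05 N m.
- bolt_depth (a joint): How far the bolt has sunk (m); 0 on the very end of the thread in the boss. Right-hand thread, 6 mm a turn. At the start the bolt rests by its weight (0.5 kg) on the first thread, 60 to 300 degrees forward of its end (depth 1 to 5 mm; angle unknown). Turned backward it rises to 0, then falls suddenly off the end to 6 mm; one turn forward from there makes 12 mm. Stops at 18 mm.
- elbow: Bystander: copper pipe elbow, 22 mm pipe, about 90 x 60 mm, lying on the bench. Origin at the bench, near its middle.
- ball_valve: Bystander: small brass ball valve with a red lever, about 62 x 45 x 40 mm, on the bench. Origin: centre of its underside.
- spanner: Bystander: steel spanner 170 mm long lying on the bench. Origin: centre of its underside.
Mind the look-alikes: they are no part of the job. There is more than one size of the cover; the job needs the smallest.

How it is judged:
On the way, in this order (a step that is already met when the one before it is completed fails the run):
1. the cover lies flat on the mat, let go (x of cover in the frame of mat between -0.09 and 0.09 m and y of cover in the frame of mat between -0.08 and 0.08 m and height (world z) of cover below 0.008 m and angle between cover's own z axis and vertical below 0.1 rad and contact force between the fingers and cover below 0.3 N and linear speed of cover below 0.03 m/s), for 0.2 s.
2. the bolt has been turned back to the end of the thread (depth under 0.8 mm) (value of joint bolt_depth below 0.0008 m and distance of grip_top from where it was at the start of the episode above 0.02 m), for 0.1 s.
3. the bolt drops off the thread end (velocity of joint bolt_depth above 0.03 m/s and value of joint bolt_depth above 0.001 m).
At the end, for the whole second after the job is handed in: The bolt is one turn on from the drop (depth 12 mm, within 1.5 mm, that is a quarter turn), at rest, with the fingers still holding the red grip (over 1 N); the cover lies flat on the mat, its centre over the mat (value of joint bolt_depth between 0.0105 and 0.0135 m and contact force between the fingers and grip above 1 N and velocity of joint crank between -0.2 and 0.2 rad/s and x of cover in the frame of mat between -0.09 and 0.09 m and y of cover in the frame of mat between -0.08 and 0.08 m and height (world z) of cover below 0.008 m and angle between cover's own z axis and vertical below 0.1 rad); the arm keeps its last pose, push and grip.
It fails at once if the elbow was disturbed (over 40 mm) (distance of elbow from where it was at the start of the episode above 0.04 m).
It fails at once if the ball valve was disturbed (over 40 mm) (distance of ball_valve from where it was at the start of the episode above 0.04 m).
It fails at once if the spanner was disturbed (over 40 mm) (distance of spanner from where it was at the start of the episode above 0.04 m).
It also fails if it takes over 72 s, if anything falls off the work surface, if the arm or the gripper's body presses on something with over 40 N, if the wrist force passes 120 N, or if a joint passes its speed limit or range.

## Working session

There is one attempt and no reset: what is moved stays moved. The work goes in short steps, each a Python script; the robot and the scene stay as the last script left them, time stands still between calls to the robot, and variables do not carry over. Pictures are saved under pics/ and viewed, at most 10 in all, crops included, and the job is handed in when it is done.

```bash
mkdir -p pics; ls; python3 - <<'E'
from cell import ctrl
import cv2,numpy as np
ims=[]
for c in ["scene","side"]:
    im=ctrl.grab_frame(c); i=ctrl.camera_info(c)
    print(c,i)
    cv2.imwrite(f"pics/{c}0.png",im[:,:,::-1])
    for n in ["housing","cover","mat","grip","crank","elbow","ball_valve","spanner","boss_top"]:
        try: print(n,[(r["rect"],round(r["confidence"],2)) for r in ctrl.recognise(n,c)])
        except Exception as e: print(n,repr(e))
print(ctrl.sense())
E
```

```text
pics
scene {'fx': 486.3738322076854, 'fy': 486.3738322076854, 'cx': 317.4753090090753, 'cy': 239.00559233539627, 'xyz': array([1.12818778, 0.3266342 , 0.74674755]), 'rotation': array([0.50881853, 0.20054885, 0.31853754, 0.7742207 ])}
housing [([312.3, 226.2, 443.2, 367.3], 0.93)]
cover [([451.1, 343.8, 557.9, 439.0], 0.94), ([397.7, 226.5, 488.9, 279.7], 0.68), ([364.2, 275.4, 434.6, 333.1], 0.56)]
mat [([135.8, 205.2, 261.9, 293.6], 0.56)]
grip [([349.1, 227.1, 362.8, 248.1], 0.79)]
crank [([352.5, 224.6, 373.6, 279.9], 0.68)]
elbow [([305.5, 209.8, 343.1, 253.1], 0.71)]
ball_valve [([269.6, 240.5, 301.8, 274.8], 0.75)]
spanner [([249.6, 310.4, 296.5, 400.9], 0.84)]
boss_top [([315.3, 226.2, 445.0, 367.7], 0.94)]
side {'fx': 578.1757762653613, 'fy': 578.1757762653613, 'cx': 319.7231685830434, 'cy': 235.10602161207373, 'xyz': array([0.05336793, 0.8738188 , 0.77004728]), 'rotation': array([-0.26106002, -0.13082409,  0.44744167,  0.84529798])}
housing [([215.0, 249.6, 340.8, 358.6], 0.78), ([228.4, 270.9, 298.7, 323.9], 0.54)]
cover [([110.9, 326.6, 208.7, 400.4], 0.87), ([229.0, 271.6
[... 441 characters left out ...]
nt_pos': array([-1.47999494e+00,  2.86290273e-01,  1.57668629e+00, -1.18253992e-05,
        1.27863339e+00, -1.49997594e-01]), 'joint_velocities': array([ 0.00018532,  0.00026551,  0.00039392, -0.00177404, -0.00055284,
       -0.00062179]), 'joint_efforts': array([-6.46969966e-04, -4.05978835e+01, -2.92950189e+01, -1.70646176e-04,
        5.04890104e-04, -3.99141456e-06]), 'eef_pos': array([ 0.16099909, -0.65550118,  0.23133879]), 'ee_rot': array([-8.81146441e-06,  9.92760528e-01,  1.20110507e-01, -5.40372544e-06]), 'wrist_force': array([ 0.19522979,  0.00672114, -0.126121  ]), 'ft_torque': array([-0.00931299,  0.04211547, -0.01077068]), 'finger_force': 0.0, 'finger_gap': 0.9992667550751119}
```

View pics/scene0.png

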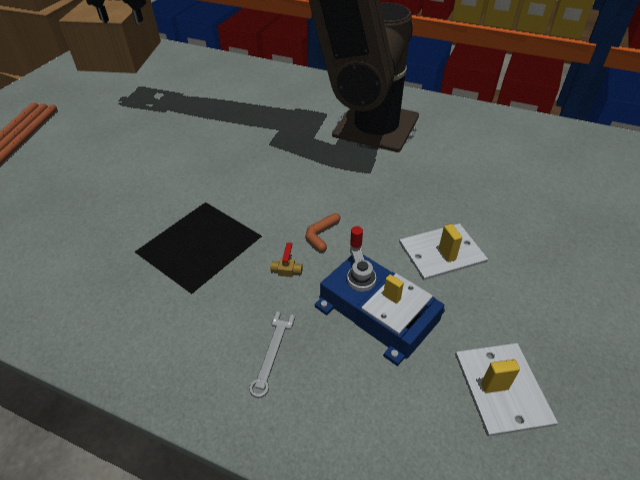

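View pics/side0.png

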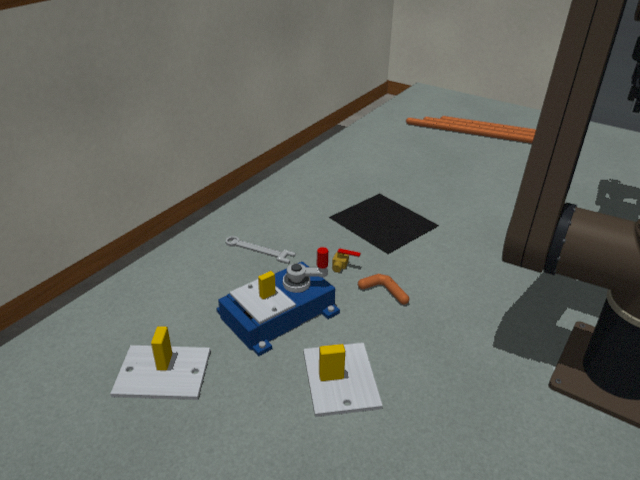

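The scene view shows three cover candidates: one on the blue housing at about (397,300), one on the bench at (443,250) and one on the bench at (503,388). The one at (397,300) sits on the pins and is the smallest, so it is the one meant. The mat is at (198,247), and the crank and red grip are at (357,240). I'll localise roughly, then look from above with the wrist camera.

```bash
cat > h.py <<'E'
from cell import ctrl
import cv2,numpy as np
from scipy.spatial.transform import Rotation as R
def cam(c):
    i=ctrl.camera_info(c); q=i["rotation"]
    return i,R.from_quat([q[1],q[2],q[3],q[0]]).as_matrix(),np.array(i["xyz"])
def ray(C,uv):
    i,M,o=C; d=np.array([(uv[0]-i["cx"])/i["fx"],-(uv[1]-i["cy"])/i["fy"],-1.]); return M@d
def plane(C,uv,z):
    d=ray(C,uv); return C[2]+d*(z-C[2][2])/d[2]
def proj(C,p):
    i,M,o=C; v=M.T@(np.array(p)-o); return np.array([i["cx"]+i["fx"]*v[0]/-v[2], i["cy"]-i["fy"]*v[1]/-v[2]])
def tri(Cs,uvs):
    A=0;b=0
    for C,uv in zip(Cs,uvs):
        d=ray(C,uv);d/=np.linalg.norm(d);P=np.eye(3)-np.outer(d,d);A=A+P;b=b+P@C[2]
    return np.linalg.solve(A,b)
def quad(mask):
    c=max(cv2.findContours(mask.astype(np.uint8),0,2)[0],key=cv2.contourArea)
    hu=cv2.convexHull(c)
    for e in np.linspace(.005,.2,80):
        a=cv2.approxPolyDP(hu,e*cv2.arcLength(hu,True),True)
        if len(a)<=4: return a[:,0].astype(float)
def down(yaw):  # fingers close along world direction yaw (tool y axis)
    x=np.array([np.sin(yaw),-np.cos(yaw),0]);y=np.array([np.cos(yaw),np.sin(yaw),0])
    M=np.c_[x,y,[0,0,-1]]
    if np.linalg.det(M)<0: M[:,0]*=-1
    q=R.from_matrix(M).as_quat(); return np.array([q[3],q[0],q[1],q[2]])
E
python3 - <<'E'
from h import *
np.set_printoptions(precision=4,suppress=True)
Cs={}
T={}
for c in ["scene","side"]:
    Cs[c]=cam(c); im=ctrl.grab_frame(c)
    m=ctrl.trace("mat",c)
    if m:
        q=quad(m[0]["region"]); P=np.array([plane(Cs[c],u,.003) for u in q]); print(c,"mat",P[:,:2].tolist(),P.mean(0))
    g=ctrl.trace("grip",c)[0]; ys,xs=np.nonzero(g["region"]); t=ys.min(); T[c]=(xs.mean(),ys.mean()); print(g["rect"],g["confidence"])
    for n in ["elbow","ball_valve","spanner"]:
        r=ctrl.recognise(n,c); 
        if r: b=r[0]["rect"]; print(n,plane(Cs[c],((b[0]+b[2])/2,(b[1]+b[3])/2),.01))
    # yellow tab / blue
    hsv=cv2.cvtColor(im,cv2.COLOR_RGB2HSV)
    y=cv2.inRange(hsv,(20,120,60),(35,255,255)); n_,_,st,ce=cv2.connectedComponentsWithStats(y)
    for s,e in zip(st[1:],ce[1:]):
        if s[4]>60: print("yellow",e,s)
    for r in ctrl.trace("cover",c):
        q=quad(r["region"]); print("cover",r["rect"],q.tolist(),np.array([plane(Cs[c],u,.056) for u in q])[:,:2].tolist())
print("grip centre",tri(list(Cs.values()),[T["scene"],T["side"]]))
print("tab", tri(list(Cs.values()),[(394,289),(267,285)]))
i=ctrl.camera_info("wrist");print(i, ctrl.sense()["eef_pos"])
E
```

```text
scene mat [[0.46355642631275207, -0.25732802427490004], [0.512068475722866, -0.08955558747866532], [0.6977409896785141, -0.14523629575890656], [0.6492094943818493, -0.3081718892494097]] [ 0.5806 -0.2001  0.003 ]
[136.8, 205.2, 262.7, 292.7] 0.75
elbow [0.453  0.0335 0.01  ]
ball_valve [ 0.5528 -0.0079  0.01  ]
spanner [0.7601 0.071  0.01  ]
yellow [504.7417  14.6239] [ 452    0  104   34 2114]
yellow [570.4951  18.8301] [ 549    0   45   39 1030]
yellow [449.805  242.3899] [439 224  23  38 595]
yellow [285.6784 267.5526] [270 259  32  18 342]
yellow [392.8689 288.3111] [384 274  20  29 389]
yellow [499.7865 375.5247] [481 360  39  33 890]
cover [458.2, 344.3, 560.1, 437.8] [[516.0, 345.0], [556.0, 423.0], [489.0, 435.0], [457.0, 354.0]] [[0.6107484539580068, 0.4415681338026383], [0.7209145972650446, 0.5124531145049362], [0.776501856082791, 0.4274446851054451], [0.6648754157458405, 0.3574860049596984]]
cover [396.0, 225.0, 488.9, 279.0] [[487.0, 259.0], [423.0, 279.0], [400.0, 240.0], [458.0, 224.0]] [[0.439694825520089, 0.36483021701806906], [0.5346539476634313, 0.26659742700113054],
[... 1845 characters left out ...]
29794314], [0.290762543833348, 0.3350784886192014], [0.36437729879850583, 0.40593396248892666], [0.4588685850246451, 0.30627029591444854]]
cover [109.2, 327.9, 209.5, 398.0] [[209.0, 349.0], [195.0, 400.0], [110.0, 394.0], [157.0, 327.0]] [[0.590954854753199, 0.3947291911009623], [0.5344921790214315, 0.48664592766579406], [0.6508882288771028, 0.5526592872557327], [0.7028882896826727, 0.4072666749744847]]
grip centre [ 0.6503 -0.0847 -0.0001]
tab [0.5968 0.2283 0.0804]
{'fx': 386.8436124437201, 'fy': 386.8436124437201, 'cx': 317.9463506846211, 'cy': 238.99135989029412, 'xyz': array([ 0.2346, -0.6373,  0.3739]), 'rotation': array([ 0.7777, -0.1193,  0.0938, -0.6101])} [ 0.161  -0.6555  0.2313]
```

```bash
python3 - <<'E'
from h import *
np.set_printoptions(precision=4,suppress=True)
for y in (-.28,-.28+np.pi):
    for p in ([.59,.20,.3],[.597,.228,.10],[.55,.1,.1],[.58,-.2,.1]):
        j=ctrl.solve_ik(p,down(y)); print(y,p,j)
q=down(-.28)
j=ctrl.solve_ik([.59,.20,.3],q)
if j is None or abs(j[5])>2.3: q=down(-.28+np.pi)
ctrl.move_to([.59,.20,.30],q)
C=cam("wrist"); im=ctrl.grab_frame("wrist"); cv2.imwrite("pics/w1.png",im[:,:,::-1])
np.save("w1pose.npy",np.r_[C[2],C[1].ravel()])
print(C[2],C[1]); s=ctrl.sense(); print(s["time_s"],s["eef_pos"],s["ee_rot"],s["joint_pos"])
E
```

```text
-0.28 [0.59, 0.2, 0.3] [ 0.1641  0.1288  1.6355 -0.      1.3772  0.4441]
-0.28 [0.597, 0.228, 0.1] [ 0.2063  0.3413  1.762  -0.      1.0382  0.4863]
-0.28 [0.55, 0.1, 0.1] [-0.0016  0.1801  1.9619 -0.      0.9996  0.2784]
-0.28 [0.58, -0.2, 0.1] [-0.4973  0.2906  1.8273 -0.      1.0237 -0.2173]
2.861592653589793 [0.59, 0.2, 0.3] [ 0.1641  0.1288  1.6355 -0.      1.3772 -2.6974]
2.861592653589793 [0.597, 0.228, 0.1] [ 0.2063  0.3413  1.762  -0.      1.0382 -2.6553]
2.861592653589793 [0.55, 0.1, 0.1] None
2.861592653589793 [0.58, -0.2, 0.1] None
[0.6107 0.2729 0.4425] [[ 0.9606  0.2649  0.0837]
 [-0.2778  0.9165  0.2879]
 [-0.0004 -0.2999  0.954 ]]
5.1 [0.5903 0.1993 0.2999] [ 0.      0.7992  0.6011 -0.0001] [ 0.163   0.129   1.6355 -0.0001  1.3772  0.4441]
```

View pics/w1.png

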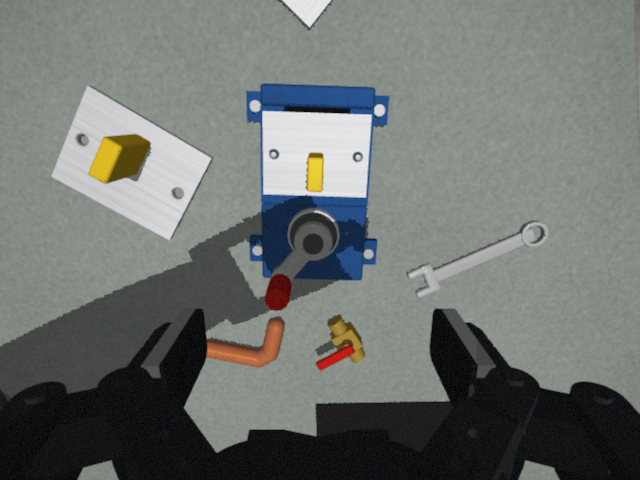

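The wrist view shows the small cover on the pins (274,154) and (358,156), its tab at (316,170), the hub at (313,240) and the red grip at (277,292) at the arm's end. The larger covers lie off the housing, at (130,160) and at the top (310,5). I'll measure from this and check against the known sizes.

```bash
cat >> h.py <<'E'
def redcent(im,box):
    hsv=cv2.cvtColor(im,cv2.COLOR_RGB2HSV)
    m=(cv2.inRange(hsv,(0,150,60),(5,255,255))|cv2.inRange(hsv,(174,150,60),(180,255,255)))
    k=np.zeros_like(m);k[box[1]:box[3],box[0]:box[2]]=1;m=m*k
    ys,xs=np.nonzero(m);return np.array([xs.mean(),ys.mean()]),(xs.min(),ys.min(),xs.max(),ys.max())
E
python3 - <<'E'
from h import *
np.set_printoptions(precision=4,suppress=True)
C=cam("wrist"); im=cv2.imread("pics/w1.png")[:,:,::-1].copy()
P=lambda u,z:plane(C,u,z)
pins=[P((274,154),.062),P((358,156),.062)]; print("pins",pins,np.linalg.norm(pins[0]-pins[1]),(pins[0]+pins[1])/2)
cor=[P(u,.056) for u in [(263,110),(371,113),(369,198),(262,196)]];cor=np.array(cor);print("cor",cor.mean(0),np.linalg.norm(np.diff(cor,axis=0),axis=1))
d=pins[1]-pins[0];yaw=np.arctan2(d[1],d[0]); d2=cor[1]-cor[0]+cor[2]-cor[3];print("yaw",yaw,np.arctan2(d2[1],d2[0]))
M=np.array([[np.cos(yaw),-np.sin(yaw)],[np.sin(yaw),np.cos(yaw)]])
c=cor.mean(0)[:2];print("tab",c+M@[0,-.012],"boss pred",c+M@[0,-.080])
hsv=cv2.cvtColor(im,cv2.COLOR_RGB2HSV)
y=cv2.inRange(hsv,(20,120,60),(35,255,255));y[:,:300]=0;y[:,340:]=0;y[:140]=0;y[210:]=0
ys,xs=np.nonzero(y);print("tab mask",xs.min(),xs.max(),ys.min(),ys.max(), "mid-height centroid->",P((xs.mean(),ys.mean()),.0805))
print("hub",P((313,240),.095),"boss",P((313,231),.063))
gc,bb=redcent(im,(255,260,300,320));print(gc,bb,"grip w",P(gc,.1165))
S=cam("scene");s=cv2.imread("pics/scene0.png")[:,:,::-1].copy();D=cam("side");t=cv2.imread("pics/side0.png")[:,:,::-1].copy()
g1,b1=redcent(s,(345,220,368,255));g2,b2=redcent(t,(312,243,330,272))
print(b1,b2,"tri",tri([S,D,C],[g1,g2,gc]),"tri2",tri([S,D],[g1,g2]))
print("hub tri",tri([S,D],[(362,266),(296,269)]))
E
```

```text
pins [array([0.5604, 0.2524, 0.062 ]), array([0.6378, 0.228 , 0.062 ])] 0.08109053175552841 [0.5991 0.2402 0.062 ]
cor [0.599 0.239 0.056] [0.1025 0.0819 0.1084]
yaw -0.30481380645898065 -0.3040106994550411
tab [0.5954 0.2276] boss pred [0.575  0.1627]
tab mask 307 322 153 190 mid-height centroid-> [0.5941 0.2272 0.0805]
hub [0.5754 0.1684 0.095 ] boss [0.5749 0.168  0.063 ]
[277.9126 292.1425] (np.int64(265), np.int64(274), np.int64(290), np.int64(309)) grip w [0.5323 0.1354 0.1165]
(np.int64(351), np.int64(227), np.int64(362), np.int64(247)) (np.int64(317), np.int64(247), np.int64(327), np.int64(267)) tri [0.5338 0.1349 0.1148] tri2 [0.5351 0.1347 0.1146]
hub tri [0.5758 0.1624 0.087 ]
```

Both measurements agree: yaw is −0.304, the tab is at (0.595,0.2275), and pin spacing and plate sizes match. Now I'll take the cover.

```bash
python3 - <<'E'
from h import *
np.set_printoptions(precision=4,suppress=True)
def st(t): s=ctrl.sense(); print(t,round(s["time_s"],2),s["eef_pos"],"F",s["wrist_force"],"gap",round(s["finger_gap"],3),"ff",round(float(s["finger_force"]),1)); return s
q=down(-.304); t=np.array([.5948,.2275])
ctrl.set_gripper(.55,squeeze=60)
ctrl.move_to([*t,.16],q)
ctrl.servo_line([*t,.071],rate=.1); st("down")
ctrl.set_gripper(0.,squeeze=60); s=st("closed")
if s["finger_force"]>5:
    ctrl.servo_line([*t,.10],rate=.05); st("up1")
    ctrl.servo_line([*t,.205],rate=.15); st("up2")
im=ctrl.grab_frame("wrist"); cv2.imwrite("pics/w2.png",im[:,:,::-1])
E
```

```text
down 7.23 [0.5955 0.2276 0.0719] F [-0.0761  0.4743  0.4565] gap 0.551 ff 0.0
closed 7.62 [0.5955 0.2276 0.072 ] F [0.3837 0.558  2.9268] gap 0.156 ff 59.1
up1 8.36 [0.5945 0.2275 0.0999] F [-0.1314 -0.2993 -1.7624] gap 0.155 ff 58.7
up2 9.21 [0.594  0.2273 0.2035] F [-0.2052  0.0804 -3.0566] gap 0.152 ff 58.7
```

View pics/w2.png

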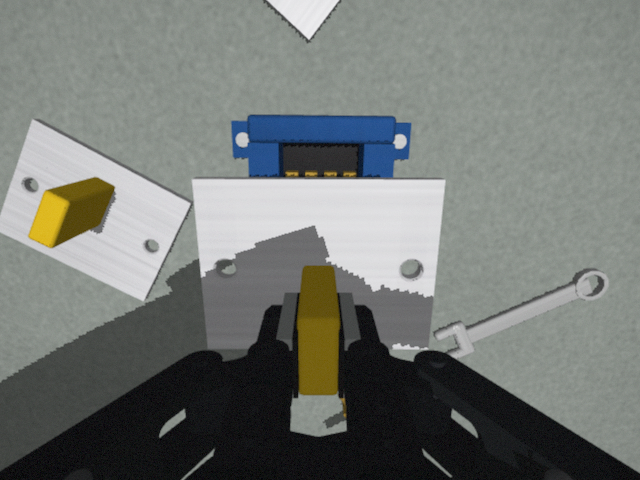

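The cover hangs clear of the pins, held by the tab at (318,330), and the pins are out of its holes at (226,267) and (411,268). I'll carry it to the mat.

```bash
python3 - <<'E'
from h import *
np.set_printoptions(precision=4,suppress=True)
def st(t): s=ctrl.sense(); print(t,round(s["time_s"],2),s["eef_pos"],"F",s["wrist_force"],"gap",round(s["finger_gap"],3),"ff",round(float(s["finger_force"]),1)); return s
q=down(-.296); y=-.296
p=np.array([.5797,-.198])+np.array([[np.cos(y),-np.sin(y)],[np.sin(y),np.cos(y)]])@[0,-.012]
ctrl.move_to([*p,.205],q); st("over")
ctrl.servo_line([*p,.06],rate=.15)
ctrl.servo_line([*p,.026],rate=.04); ctrl.wait(.1); st("low")
for z in (.0245,.023,.0215):
    s=st(z)
    if s["wrist_force"][2]>1: break
    ctrl.servo_line([*p,z],rate=.03)
ctrl.set_gripper(.5); st("open")
ctrl.servo_line([*p,.14],rate=.15)
C=cam("wrist"); im=ctrl.grab_frame("wrist"); cv2.imwrite("pics/w3.png",im[:,:,::-1]); 
sc=ctrl.grab_frame("scene"); cv2.imwrite("pics/s3.png",sc[:,:,::-1]); S=cam("scene")
for r in ctrl.trace("cover","scene"):
    print(r["rect"],r["confidence"],np.array([plane(S,u,.009) for u in quad(r["region"])])[:,:2].tolist())
st("end")
cv2.imwrite("pics/c3.png",cv2.resize(np.hstack([im[:,:,::-1],sc[:,:,::-1]]),(800,300)))
E
```

```text
over 10.87 [ 0.5765 -0.2084  0.2049] F [-0.4513  0.1274 -2.906 ] gap 0.156 ff 58.7
low 13.08 [ 0.5765 -0.2096  0.0264] F [ 0.5182 -0.6224 -1.8879] gap 0.158 ff 58.6
0.0245 13.08 [ 0.5765 -0.2096  0.0264] F [ 0.5182 -0.6224 -1.8879] gap 0.158 ff 58.6
0.023 13.33 [ 0.5767 -0.2098  0.025 ] F [ 0.0057 -0.9024 -1.2745] gap 0.152 ff 58.9
0.0215 13.58 [ 0.5767 -0.2098  0.025 ] F [-4.3307  1.8698  7.1886] gap 0.155 ff 60.0
open 13.97 [ 0.5761 -0.2094  0.0228] F [ 0.2838  0.7542 -0.0044] gap 0.499 ff 0.0
[166.9, 221.0, 230.0, 265.3] 0.8 [[0.5335480349107338, -0.2604585051315173], [0.5454360002255478, -0.14568640454056092], [0.6444937677000735, -0.17031558230466692], [0.6238359046319677, -0.24864057464724826]]
[395.6, 227.3, 484.8, 277.9] 0.75 [[0.393633321200487, 0.3655788827988894], [0.4942685848606133, 0.26251239154076644], [0.41617833591654774, 0.1899861556450034], [0.3143584437465069, 0.2915781165393896]]
[457.1, 344.1, 560.3, 438.1] 0.68 [[0.574861304151412, 0.4509733346796929], [0.6948465910616675, 0.5252373343075607], [0.7547028909084955, 0.43319170962279946], [0.6320890191683908, 0.357589261408236]]
end 15.06 [ 0.5754 -0.209   0.1383] F [ 0.7046 -0.1254  0.5894] gap 0.496 ff 0.0
```

View pics/c3.png

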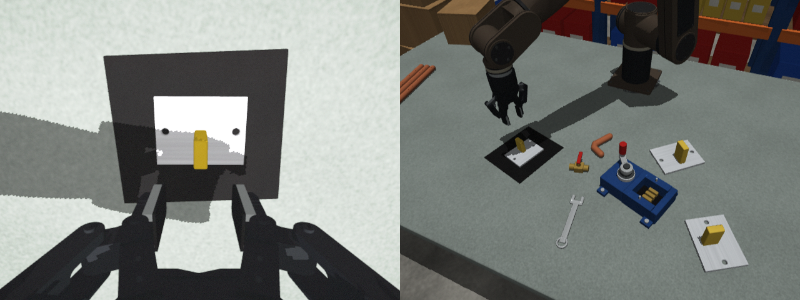

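The cover lies flat, centred on the mat and let go. One close look from above the crank to refine the bolt axis and grip.

```bash
python3 - <<'E'
from h import *
np.set_printoptions(precision=4,suppress=True)
q=down(-.304)
ctrl.move_to([.553,.092,.22],q)
ctrl.wait(.15)
C=cam("wrist"); im=ctrl.grab_frame("wrist"); cv2.imwrite("pics/w4.png",im[:,:,::-1])
print(C[2],"hub px",proj(C,[.575,.166,.097]))
u=proj(C,[.5335,.135,.115]).astype(int);print("grip px",u)
gc,bb=redcent(im,(u[0]-50,u[1]-60,u[0]+50,u[1]+70));print(gc,bb,plane(C,gc,.1155))
g=cv2.medianBlur(cv2.cvtColor(im,cv2.COLOR_RGB2GRAY),3)
h=proj(C,[.575,.166,.08]).astype(int)
print("circles",cv2.HoughCircles(g[h[1]-90:h[1]+90,h[0]-90:h[0]+90],cv2.HOUGH_GRADIENT_ALT,1.5,10,param1=150,param2=.7,minRadius=8,maxRadius=60),h-90)
x0=max(h[0]-150,0);y0=max(h[1]-100,0);cv2.imwrite("pics/w4c.png",cv2.resize(im[y0:y0+240,x0:x0+300,::-1],None,fx=2.5,fy=2.5));print(x0,y0)
print(ctrl.sense()["time_s"])
E
```

```text
[0.5755 0.1638 0.3619] hub px [316.6542 114.0933]
grip px [269 182]
[266.5869 184.1746] (np.int64(247), np.int64(164), np.int64(286), np.int64(204)) [0.5316 0.1349 0.1155]
circles [[[ 91.5     91.5     35.2517]
  [ 91.5     91.5     26.5161]
  [ 39.     160.5     18.33  ]
  [ 91.5     91.5     15.4557]]] [226  24]
166 14
16.45
```

View pics/w4c.png

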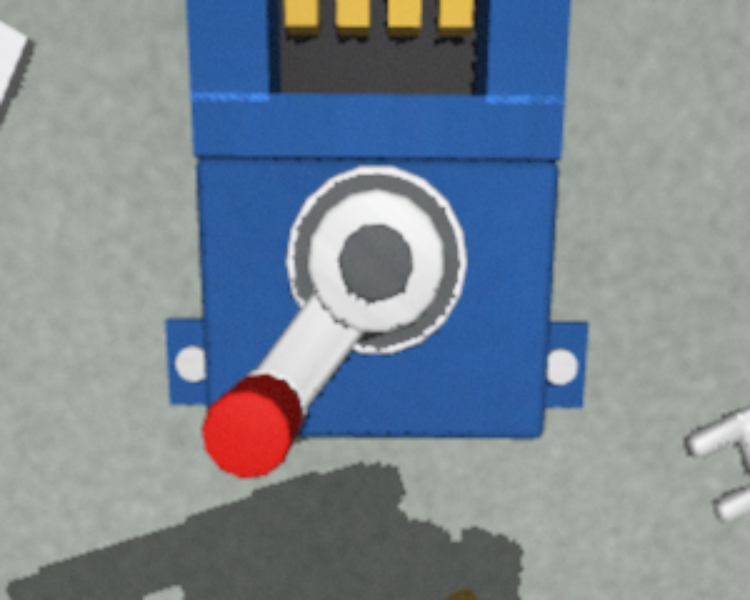

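The crop shows the hub circles centred at full-image pixel (317.5,115.5), with the arm running to the red grip, whose top circle is at about (265,185). Next I'll grasp the grip and feel the force.

```bash
python3 - <<'E'
from h import *
np.set_printoptions(precision=4,suppress=True)
def st(t): s=ctrl.sense(); print(t,round(s["time_s"],2),s["eef_pos"],"F",s["wrist_force"],"gap",round(s["finger_gap"],3),"ff",round(float(s["finger_force"]),1)); return s
C=cam("wrist")
ax=plane(C,(317.5,115.5),.085)[:2]
g=plane(C,(265.,184.5),.134)[:2]; d=g-ax
print("axis",ax,"grip",g,np.linalg.norm(d),np.degrees(np.arctan2(d[1],d[0])))
th=np.arctan2(d[1],d[0]); p=ax+.05*np.array([np.cos(th),np.sin(th)])
p=(p+g)/2; print(p)
np.save("ax.npy",np.r_[ax,th])
if abs(np.linalg.norm(d)-.05)<.004:
    q=down(-.304)
    ctrl.set_gripper(.5,squeeze=40)
    ctrl.move_to([*p,.17],q); ctrl.wait(.2); f0=ctrl.sense(); st("above")
    ctrl.servo_line([*p,.099],rate=.08); ctrl.wait(.1); st("down")
    ctrl.set_gripper(0.,squeeze=40); ctrl.wait(.2); st("closed")
E
```

```text
axis [0.5753 0.1652] grip [0.5339 0.1372] 0.04988499833707283 -145.92676518178445
[0.5339 0.1372]
above 17.25 [0.5354 0.1366 0.1718] F [-0.6856 -0.305  -0.4217] gap 0.499 ff 0.0
down 18.38 [0.5345 0.1373 0.0999] F [-0.9574  0.2235  0.8158] gap 0.497 ff 0.0
closed 18.9 [0.534  0.1372 0.0991] F [ 0.3655  0.6094 -0.3583] gap 0.246 ff 39.1
```

```bash
cat >> h.py <<'E'
def fz(n=5):
    v=[]
    for _ in range(n): ctrl.wait(.02); v.append(ctrl.sense()["wrist_force"])
    return np.mean(v,0)
def arc(ax,th,z=.099):
    ctrl.servo_line([ax[0]+.05*np.cos(th),ax[1]+.05*np.sin(th),z],rate=.07)
E
python3 - <<'E'
from h import *
np.set_printoptions(precision=2,suppress=True)
a=np.load("ax.npy");ax,th0=a[:2],a[2]
L=[fz()]; print(0,L[0]); k=0
while k<21:
    k+=1; arc(ax,th0+np.radians(15*k)); L.append(fz())
    s=ctrl.sense(); e=s["eef_pos"][:2]-ax
    print(15*k,round(s["time_s"],1),L[-1],round(float(np.linalg.norm(e))*1000,1),round(float(s["finger_force"])))
    if k>=2 and L[-1][2]-np.mean([l[2] for l in L[-3:-1]])<-.9: break
np.save("k.npy",k)
E
```

```text
0 [0.3  0.21 0.25]
15 19.4 [ 2.21 -0.71  0.35] 49.8 39
30 19.8 [1.27 1.12 0.17] 49.9 39
45 20.2 [0.92 1.85 0.42] 49.9 39
60 20.6 [0.69 2.29 0.35] 49.9 40
75 21.1 [-0.43  2.71  0.6 ] 50.0 40
90 21.5 [-0.86  2.78  0.63] 50.0 40
105 21.9 [-0.55  2.35  0.86] 50.0 40
120 22.3 [-1.15  1.82  0.87] 50.1 40
135 22.7 [-1.1   2.1   0.58] 50.1 40
150 23.1 [-1.15  1.47  0.63] 50.1 40
165 23.6 [-0.63  1.39  0.87] 50.1 39
180 24.0 [-0.52  1.08  0.69] 50.2 40
195 24.4 [-0.84  2.09  1.06] 50.1 40
210 24.8 [-0.27  2.27 -0.35] 50.0 39
```

The force dropped 1.4 N between 195° and 210°, which is the 6 mm fall (1.5 N expected). Now one full turn forward from about 203°.

```bash
python3 - <<'E'
from h import *
np.set_printoptions(precision=2,suppress=True)
a=np.load("ax.npy");ax,th0=a[:2],a[2]
for d in np.linspace(210,-157,26)[1:]:
    arc(ax,th0+np.radians(d)); f=fz(4); s=ctrl.sense(); print(round(d),f,round(float(s["finger_force"])),end=" | ")
ctrl.wait(.3); print(fz(10),ctrl.sense()["time_s"])
C=cam("wrist");im=ctrl.grab_frame("wrist"); sc=ctrl.grab_frame("scene"); sd=ctrl.grab_frame("side")
f=lambda i,x,y,w: cv2.resize(i[y:y+w,x:x+w,::-1],(400,400))
cv2.imwrite("pics/f.png",np.hstack([f(sc,300,200,160),f(sd,210,210,160)]))
E
```

```text
195 [ 1.61  0.13 -0.48] 40 | 181 [ 2.09 -0.81 -0.93] 40 | 166 [ 1.91 -0.68 -0.36] 40 | 151 [ 1.44 -1.73 -0.7 ] 40 | 137 [ 1.48 -1.77 -0.74] 40 | 122 [ 0.18 -1.34 -0.89] 39 | 107 [-0.34 -2.07 -0.72] 39 | 93 [-1.26 -0.52 -0.94] 39 | 78 [-1.    0.42 -0.94] 39 | 63 [-0.63  1.64 -1.15] 39 | 49 [ 0.03  2.18 -0.76] 39 | 34 [ 0.23  3.45 -0.77] 40 | 19 [ 0.65  2.93 -1.64] 40 | 4 [ 1.26  3.03 -1.49] 39 | -10 [ 1.73  1.41 -1.84] 39 | -25 [ 1.9   1.45 -1.18] 39 | -40 [ 1.9   0.93 -1.45] 39 | -54 [ 2.5   0.94 -1.57] 39 | -69 [ 1.52  0.64 -1.41] 39 | -84 [ 0.98  0.42 -1.73] 40 | -98 [ 0.54  0.51 -1.91] 40 | -113 [ 0.25  1.28 -2.03] 40 | -128 [ 1.23  0.74 -1.74] 40 | -142 [ 1.37 -0.07 -2.16] 40 | -157 [ 2.16 -0.7  -1.83] 40 | [ 2.01 -0.2  -1.91] 35.2833
```

View pics/f.png

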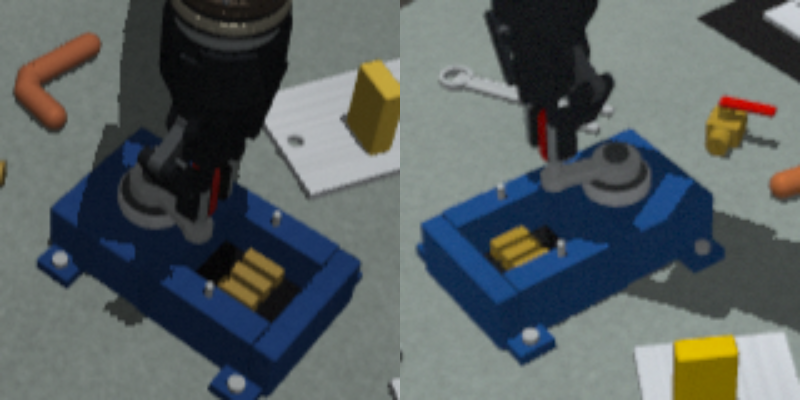

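The picture shows the crank turned with the grip still held in the fingers. The arm now sits low over the boss, and the bystanders are where they were. The total force change of 3.0 N corresponds to 12 mm of depth, so I'm handing in.

```bash
python3 -c "
from cell import ctrl
print(ctrl.close_job())"
```

```text
the job is handed in; nothing more can be done
None
```

I laid the cover flat on the mat, turned the bolt back until it dropped off its thread, then one full turn forward to about 12 mm (judged from the wrist force), and handed the job in with the red grip still held; no verdict was shown.

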